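Reset a breaker under a push-latch cover

TASK

One breaker in the power distributor on the bench is off. Press the front edge of the smoked cover so that it pops open, push the toggle of that breaker over to on like its neighbours, which must stay on, then swing the cover shut and press its front edge until it latches. It is all done by pushing with the fingertips, grasping nothing; do not shift or lift the loose things round the box.

Things in the scene. Friction and masses are not known exactly. Their poses are not given: they have to be found in the camera images.
- distributor: grey power distributor box on the bench, fixed (cannot slide or tip), 170 (x) x 196 (y) x 75 mm to its face plate; origin at the centre of its underside; its -x side with two capped outlets faces the robot, +x points to the cover's hinge. Four breakers stand in a row along its y on the face plate, at x = 0 and y = -54, -18, 18, 54 mm
- cover (a joint): hinge angle of the smoked cover (rad): 0 = shut and latched; pressed to its stop -0.052 (front edge 7 mm lower); 1.72 = fully open, a little past upright, leaning away from the robot. Push-push latch: pressed to the stop (some 3 N at the front edge) and let go, the latched cover is swung fully open by its spring in about 2 s; pushed down again to the stop and let go, it stays at 0
- cover_hinge (a point): middle of the cover's hinge axis, on the far side of the box, 101 mm above the bench, 72 mm beyond the box's centre, along the box's y. Cover: grey frame with smoked window, 143 mm from hinge to front edge, 176 mm wide, 4 mm thick, with an 18 mm deep skirt; fully open its edge stands 242 mm above the bench and 20 mm beyond the hinge
- cover_press (a point): ribbed press strip on the cover's outer face (the upper one when shut), mid-width, 127 mm from the hinge axis, 16 mm from the front edge; moves with the cover: z square out of the outer face, -x to the front edge. The spring opposes closing with 1 to 3 N here, more when pushed fast; pushed shut short of the stop, it springs open again. A 26 mm wide latch tongue stands 46 mm out of the inner face
- toggle_a (a joint): angle of the toggle of the breaker that is off at the start (rad): 0 = off, leaning towards the robot, 0.9 = on, leaning towards the hinge. It snaps over at 0.45; pushing it over takes about 3 N at the tip. Which of the four places this breaker has changes from run to run
- toggle_a_tip (a point): top of that toggle: a black bar 25 mm wide (box y), 5.5 mm thick, standing 17 mm from its pivot; the pivot lies 77 mm above the bench and the breaker's nose round it 79 mm, the tip 92 mm when off or on and 7 mm before or behind the pivot. The toggles are 36 mm apart
- toggle_b (a joint): the same for a breaker that is on at the start (0.9); it must stay on
- toggle_b_tip (a point): top of that toggle
- toggle_c (a joint): the same for a breaker that is on at the start (0.9); it must stay on
- toggle_c_tip (a point): top of that toggle
- toggle_d (a joint): the same for a breaker that is on at the start (0.9); it must stay on
- toggle_d_tip (a point): top of that toggle
- torch: loose grey torch lying to the right of the box, 36 mm thick, 120 mm long; origin at the centre of its underside
- screwdriver: loose red-handled screwdriver lying in front of the box, 225 mm long, 30 mm thick; origin at the centre of its underside
- masking_roll: loose roll of masking tape lying to the left of the box, 94 mm across, 25 mm high; origin at the centre of its underside
- glue_stick: loose glue stick standing to the left of the box near its far corner, 24 mm across, 95 mm high; origin at the centre of its underside

How it is judged:
On the way, in this order (a step that is already met when the one before it is completed fails the run):
1. the cover has popped open (value of joint cover above 1.4 rad), for 0.2 s.
2. the breaker that was off is on, the cover still standing open (value of joint toggle_a above 0.75 rad and value of joint cover above 1 rad), for 0.2 s.
At the end, for the whole second after the job is handed in: the cover is shut and stays latched (hinge between -0.03 and 0.04 rad with nothing pressing it) and all four toggles are on (above 0.75 rad) (value of joint cover between -0.03 and 0.04 rad and value of joint each of toggle_a, toggle_b, toggle_c, toggle_d above 0.75 rad); the robot touches nothing.
It fails at once if a breaker that was on is switched off (value of joint any of toggle_b, toggle_c, toggle_d below 0.45 rad).
It fails at once if a loose thing beside the box is shifted or lifted by more than 25 mm, or the glue stick tipped (distance of any of torch, screwdriver, masking_roll, glue_stick from where it was at the start of the episode above 0.025 m or angle between glue_stick's own z axis and vertical above 0.5 rad).
It also fails if it takes over 51 s, if anything falls off the work surface, if the arm or the gripper's body presses on something with over 40 N, if the wrist force passes 120 N, or if a joint passes its speed limit or range.

ROBOT

A 6-joint arm with a two-finger parallel gripper is mounted at the origin on a cart in front of the work surface, level with it; the furniture and walls round the work are solid. World frame = base frame: x ahead of the robot, y to its left, z up, the work surface at z = 0. Lengths are in m, angles in rad, forces in N, time in s.
With the tool pointing down it reaches from about 0.375 to 0.9 m from the base axis. Payload 3.1 kg.
Tool frame: the origin (TCP) lies between the finger pads; the fingertips stand 8 mm ahead of it and the grasp point (between the pads) lies 11 mm behind it; z points along the fingers, y is the line along which they close (so a half turn about z gives the same grasp; the last joint's range is limited). The gripper opens to 87 mm and grips with 3 to 60 N. Pads are 19 mm wide; open, the fingers measure 117 mm over their backs; the gripper's body (75 mm by 190 mm) begins 51 mm behind the grasp point.
Start: joints at [-1.518, 0.527, 1.433, -0, 1.181, -0.178], TCP at [0.144, -0.608, 0.231] pointing down, gripper open.
Joint ranges: [-3.08, 3.08], [-0.75, 2.2], [0.22, 2.44], [-1.43, 4.57], [0, 2.65], [-2.85, 2.85]. Speed limits (rad/s): [2.79, 2.79, 3.14, 3.14, 3.14, 3.14].

INTERFACE

Orientations are given as a unit quaternion [x, y, z, w].
In Python, from rig import robot, vision, job gives the robot as it stands.
- The arm moves only by the shell command python3 -m handwheel 'ROWS' [OPENING] [FORCE]. ROWS is JSON, a list of rows, each a list of 4 numbers: the shift along the tool's x, y, z as a fraction of full scale, then the turn about the tool's z as a fraction of full scale. A call has 1 to 20 rows; each row is the pose to reach, as a shift and turn from the pose commanded when the call began, along the tool's axes at that moment, turning the shorter way round; what a row does not reach only later rows make up. Full scale, the value 1, is 300 mm for a shift and 2 pi rad for a turn. A row lasts 1/12 s, in which the tool goes at most 41.7 mm and 7.16 degrees, less where a joint would pass 70% of its speed; a pose out of reach is approached as far as the arm can. A call with a number of a shift or a turn outside -1 to 1 is refused whole. A call with a gripper value outside its range is refused whole. OPENING is the opening in per cent of the stroke, from 0 (shut) to 100 (fully open), set as the call begins (- or left out, the last holds). The fingers move at their own pace and stop on an object; FORCE is the grip in N (left out, the last holds). Time passes only in rows, so rows that repeat a pose let the fingers close. It gives the time, the measured TCP pose, the force, the opening and the grip force at its end, in the units of the state.
- robot.get_obs(): the state, without advancing time (a new reading comes with each control period).
- vision.camera(name): name is "scene" or "top" or "wrist"; returns a dict with "frame" (400x640x3 uint8, red, green, blue), "K" (3x3 intrinsics, pixels), "cam_to_world" (4x4, takes a point from camera to world coordinates); the wrist camera has in their place "hand_eye" (4x4, takes a point from camera to tool coordinates, whose origin is the TCP and whose axes are the flange's). Camera axes: x right, y down, z forward; pixel columns grow to the right and rows downward; lengths in m; the calibration is good to about 2 mm. A picture is of the moment at which its call begins: read the wrist's pose just before it. There is no depth.
- job.hand_in(): hands the job in; it is judged then, once.
Trained networks look in the newest picture that a camera, given by its name, has taken for a name from the list of things; names that differ only in an ending like _2 or _b are one class to them, and where a whole thing is asked for, a point or a joint stands for the part that bears it (a point fixed in the world has none). Each returns a list of dicts, best first, with "conf" (0 to 1); they miss things now and then, are a little off and sometimes report something else, mostly with a low value. They report only what shows in the picture. A call takes as long as a camera call.
- vision.look_for(camera, label): "point" ([row, column] in pixels, amid what is visible of it).
- vision.outline_of(camera, label): "mask" (400x640 bool, what is visible of it) and "point" ([row, column] in pixels, amid what is visible of it).
The state is a dict: "time": time; "q": joint angles; "joint_velocities": joint speeds; "joint_torque": joint torques, N m; "position": TCP position; "tool_rot": TCP orientation; "ft_force": force on the tool from outside, world axes, zero at the start; "moment": the same for the moment, N m; "grip_width": finger opening in m; "grip_force": force on a finger pad.
Only numpy, scipy, OpenCV 4.12 (cv2) and the standard library are available. Lean on these libraries where they do the work, as an engineer would, in place of code of your own. Each camera call takes 0.05 s, during which the arm holds its last target. There are 200 camera calls.

## Working session

There is one attempt and no reset: what is moved stays moved. The work goes in short steps, Python scripts to look and compute and a shell command to move; the robot and the scene stay as the last step left them, time stands still between calls to the robot, and variables do not carry over. Pictures are saved under pics/ and viewed, at most 10 in all, crops included, and the job is handed in when it is done.

```bash
mkdir -p pics; cat > h.py <<'E'
from rig import robot, vision, job
import numpy as np, cv2
from scipy.spatial.transform import Rotation as R
def cam(n):
    o=robot.get_obs(); c=vision.camera(n)
    if 'cam_to_world' in c: T=np.array(c['cam_to_world'])
    else:
        W=np.eye(4); W[:3,:3]=R.from_quat(o['tool_rot']).as_matrix(); W[:3,3]=o['position']
        T=W@np.array(c['hand_eye'])
    return c['frame'],np.array(c['K']),T
def px2w(p,K,T,z):
    d=T[:3,:3]@np.linalg.inv(K)@[p[1],p[0],1]; o=T[:3,3]
    return o+d*(z-o[2])/d[2]
def w2px(w,K,T):
    q=K@(T[:3,:3].T@(np.array(w)-T[:3,3])); return q[1]/q[2],q[0]/q[2]
def save(n,f): cv2.imwrite('pics/'+n+'.png',cv2.cvtColor(f,cv2.COLOR_RGB2BGR))
E
python3 - <<'E'
from h import *
o=robot.get_obs(); print(o['time'],o['position'],o['tool_rot'],o['grip_width'])
fs=[]
for n in ['top','scene']:
    f,K,T=cam(n); fs.append(f); print(n,T[:3,3].round(3))
    for l,z in [('distributor',.075),('cover',.1),('cover_press',.103),('toggle_a_tip',.092),('torch',.018),('screwdriver',.015),('masking_roll',.0125),('glue_stick',.05)]:
        for r in vision.look_for(n,l)[:4]:
            print(l,np.round(r['point']),round(r['conf'],2),px2w(r['point'],K,T,z).round(3))
save('a',fs[0]); save('b',fs[1])
f,K,T=cam('top')
for l,z in [('distributor',.075),('cover',.101)]:
    m=vision.outline_of('top',l)
    if m:
        m=m[0]['mask'].astype(np.uint8); cs=max(cv2.findContours(m,0,2)[0],key=cv2.contourArea)
        b=cv2.boxPoints(cv2.minAreaRect(cs)); print(l,[px2w((y,x),K,T,z).round(3).tolist() for x,y in b], b.round(0).tolist())
print(robot.get_obs()['time'])
E
```

```text
0.0 [ 0.14356808 -0.6075453   0.22956622] [ 9.93290184e-01  1.15643533e-01  5.98636128e-05 -1.08631269e-03] 0.08694056895499934
top [0.302 0.033 1.215]
distributor [196. 360.] 0.56 [ 0.532 -0.085  0.075]
cover [188. 362.] 0.96 [ 0.544 -0.088  0.1  ]
cover [196. 359.] 0.72 [ 0.526 -0.079  0.1  ]
cover_press [189. 360.] 0.61 [ 0.542 -0.084  0.103]
torch [175. 422.] 0.83 [ 0.576 -0.257  0.018]
screwdriver [261. 363.] 0.82 [ 0.379 -0.072  0.015]
screwdriver [188. 359.] 0.26 [ 0.565 -0.091  0.015]
masking_roll [230. 305.] 0.65 [0.475 0.06  0.012]
glue_stick [185. 299.] 0.72 [0.586 0.061 0.05 ]
scene [0.208 0.64  0.6  ]
distributor [190. 343.] 0.82 [ 0.524 -0.055  0.075]
distributor [175. 343.] 0.24 [ 0.553 -0.115  0.075]
cover [175. 345.] 0.85 [ 0.533 -0.083  0.1  ]
cover_press [176. 341.] 0.65 [ 0.536 -0.069  0.103]
screwdriver [220. 401.] 0.73 [ 0.384 -0.089  0.015]
masking_roll [257. 323.] 0.95 [0.487 0.11  0.012]
glue_stick [218. 296.] 0.62 [0.582 0.063 0.05 ]
distributor [[0.598, 0.035, 0.075], [0.657, -0.16, 0.075], [0.471, -0.206, 0.075], [0.416, -0.016, 0.075]] [[308.0, 176.0], [383.0, 143.0], [414.0, 214.0], [339.0, 247.0]]
cover [[0.591, 0.018, 0.101], [0.646, -0.16, 0.101], [0.498, -0.197, 0.101], [0.447, -0.023, 0.101]] [[315.0, 175.0], [385.0, 144.0], [410.0, 201.0], [341.0, 232.0]]
1.05
```

View images.

```bash
python3 - <<'E'
import cv2,numpy as np
a=cv2.imread('pics/a.png')[110:290,240:460]; b=cv2.imread('pics/b.png')[60:320,200:480]
a=cv2.resize(a,None,fx=3,fy=3,interpolation=cv2.INTER_CUBIC)
cv2.imwrite('pics/a2.png',a); cv2.imwrite('pics/b2.png',cv2.resize(b,None,fx=2.2,fy=2.2))
E
```

```text
(no output)
```

View pics/a2.png

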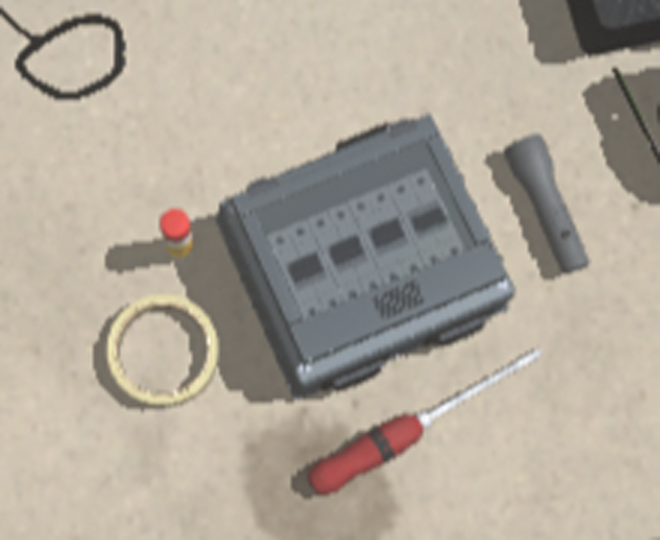

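View pics/b2.png

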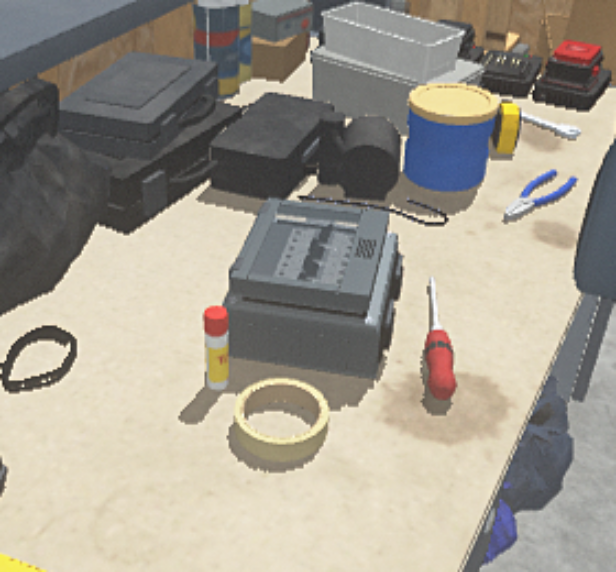

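The top view shows the box yawed about 16°, with the press strip near pixel (row 208, col 373). The roll and glue stick are to its left, the torch to its right and the screwdriver in front. I can't yet tell which toggle is off, so I'll work out the press point and check it.

```bash
cat >> h.py <<'E'
def rows(tgt,yaw=None,cmd=None):
    o=robot.get_obs(); M=R.from_quat(o['tool_rot']).as_matrix(); p=np.array(o['position'])
    d=M.T@(np.array(tgt)-p)/.3
    cy=np.arctan2(M[1,0],M[0,0]); t=0 if yaw is None else -(yaw-cy)/(2*np.pi)
    return d.round(4),round(t,4),'yaw',round(cy,4)
E
python3 - <<'E'
from h import *
f,K,T=cam('top')
print('strip',px2w((208.3,372.7),K,T,.103))
print('hand_eye',np.array(vision.camera('wrist')['hand_eye']).round(3).tolist())
# reproject model corners
c=np.array([.5455,-.0905]);
for yaw in (.27,.285,.3):
    r=np.array([[np.cos(yaw),-np.sin(yaw)],[np.sin(yaw),np.cos(yaw)]])
    print(yaw,[tuple(np.round((np.array(w2px([*(c+r@[x,y]),.103],K,T))-[110,240])*3)) for x,y in((-71,88),(-71,-88),(72,88),(72,-88),(-55,0)) for x,y in[(x/1000,y/1000)]])
yaw=.285;r=np.array([[np.cos(yaw),-np.sin(yaw)],[np.sin(yaw),np.cos(yaw)]])
print(c+r@[-.055,0],rows([.4927,-.106,.2],.285))
E
```

```text
strip [ 0.49258298 -0.10584563  0.103     ]
hand_eye [[-0.0, -0.967, -0.255, 0.069], [1.0, -0.0, -0.0, -0.001], [0.0, -0.255, 0.967, -0.155], [0.0, 0.0, 0.0, 1.0]]
0.27 [(np.float64(357.0), np.float64(303.0)), (np.float64(270.0), np.float64(507.0)), (np.float64(194.0), np.float64(231.0)), (np.float64(111.0), np.float64(432.0)), (np.float64(295.0), np.float64(397.0))]
0.285 [(np.float64(358.0), np.float64(305.0)), (np.float64(268.0), np.float64(508.0)), (np.float64(196.0), np.float64(231.0)), (np.float64(110.0), np.float64(430.0)), (np.float64(295.0), np.float64(398.0))]
0.3 [(np.float64(359.0), np.float64(307.0)), (np.float64(266.0), np.float64(508.0)), (np.float64(198.0), np.float64(230.0)), (np.float64(109.0), np.float64(428.0)), (np.float64(294.0), np.float64(399.0))]
[ 0.49271861 -0.10596366] (array([ 1.5171, -1.3621,  0.1018]), np.float64(-0.0085), 'yaw', np.float64(0.2318))
```

```bash
python3 -m handwheel '[[1,-0.9,0,-0.25],[1,-0.9,0,-0.25],[1,-0.9,0,-0.25],[1,-0.9,0,-0.25],[1,-0.9,0,-0.25],[1,-0.9,0,-0.25],[1,-0.9,0,-0.25],[1,-0.9,0,-0.25],[1,-0.9,0,-0.25],[1,-0.9,0,-0.25],[1,-0.9,0,-0.25],[1,-0.9,0,-0.25],[1,-0.9,0,-0.25],[1,-0.9,0,-0.25]]' 0 20
python3 -c "
from h import *
print(rows([.4927,-.106,.16],.285+np.pi),robot.get_obs()['q'],robot.get_obs()['ft_force'])"
```

```text
time: 2.32
position: [0.3739, -0.2763, 0.2308]
tool_rot: [0.62, 0.785, -0.0, 0.0]
ft_force: [0.3, -0.7, -1.0]
grip_width: 0.0037
grip_force: 0.0
(array([0.4606, 0.5168, 0.2357]), np.float64(-0.2581), 'yaw', np.float64(1.8047)) [-8.77493044e-01  3.12670801e-01  1.82084064e+00 -4.95526110e-05
  1.00754455e+00 -1.11134218e+00] [ 0.31108169 -0.70704807 -1.04603178]
```

```bash
python3 -m handwheel '[[0.461,0.517,0.235,-0.258],[0.461,0.517,0.235,-0.258],[0.461,0.517,0.235,-0.258],[0.461,0.517,0.235,-0.258],[0.461,0.517,0.235,-0.258],[0.461,0.517,0.235,-0.258],[0.461,0.517,0.235,-0.258],[0.461,0.517,0.235,-0.258],[0.461,0.517,0.235,-0.258],[0.461,0.517,0.235,-0.258],[0.461,0.517,0.235,-0.258],[0.461,0.517,0.235,-0.258],[0.461,0.517,0.235,-0.258],[0.461,0.517,0.235,-0.258],[0.461,0.517,0.235,-0.258]]'
python3 -c "
from h import *
print(rows([.4927,-.106,.16],.285+np.pi),robot.get_obs()['q'])
f,K,T=cam('wrist'); save('w1',f)
for r in vision.look_for('wrist','cover_press'): print(r['conf'],px2w(r['point'],K,T,.103))
"
```

```text
time: 3.57
position: [0.4928, -0.1066, 0.1601]
tool_rot: [-0.138, 0.99, -0.0, 0.0]
ft_force: [0.4, 0.3, -0.6]
grip_width: 0.0004
grip_force: 0.0
(array([-0.0001,  0.0019,  0.0004]), np.float64(-1.0012), 'yaw', np.float64(-2.8643)) [-4.34928962e-01  4.71391118e-01  1.80333438e+00  5.52069775e-05
  8.66665215e-01 -2.28304015e+00]
0.76 [ 0.48717917 -0.10550305  0.103     ]
```

View pics/w1.png

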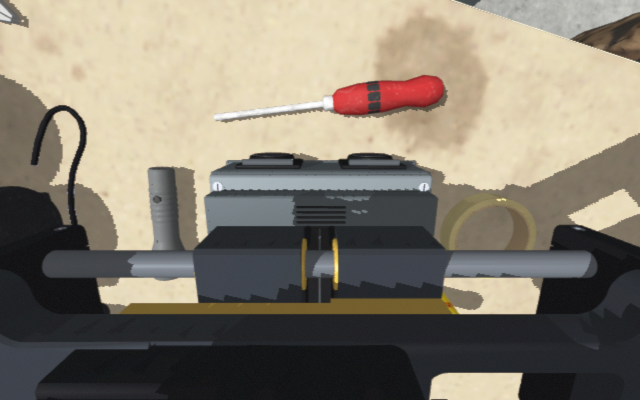

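The wrist view shows the strip centred ahead of the fingertips (around row 215, col 320), and the box edges are square to the tool. Pressing next.

```bash
python3 -m handwheel '[[0,0,0.12,0],[0,0,0.15,0],[0,0,0.165,0],[0,0,0.175,0],[0,0,0.18,0],[0,0,0.18,0]]'
```

```text
time: 4.17
position: [0.4916, -0.1059, 0.1071]
tool_rot: [-0.14, 0.99, 0.001, -0.001]
ft_force: [-3.6, 1.1, 5.4]
grip_width: 0.0004
grip_force: 2.6
```

```bash
python3 -m handwheel '[[0,0,0.01,0],[0,0,0.015,0],[0,0,0.015,0]]'
```

```text
time: 4.42
position: [0.4916, -0.106, 0.1064]
tool_rot: [-0.141, 0.99, -0.0, -0.0]
ft_force: [-8.7, 1.7, 35.8]
grip_width: 0.0006
grip_force: 18.0
```

```bash
python3 -m handwheel '[[0.02,0,-0.13,0],[0.12,0,-0.25,0],[0.25,0,-0.35,0],[0.35,0,-0.42,0],[0.35,0,-0.42,0],[0.35,0,-0.42,0],[0.35,0,-0.42,0],[0.35,0,-0.42,0],[0.35,0,-0.42,0],[0.35,0,-0.42,0],[0.35,0,-0.42,0],[0.35,0,-0.42,0],[0.35,0,-0.42,0],[0.35,0,-0.42,0],[0.35,0,-0.42,0],[0.35,0,-0.42,0],[0.35,0,-0.42,0],[0.35,0,-0.42,0],[0.35,0,-0.42,0],[0.35,0,-0.42,0]]'
python3 - <<'E'
from h import *
ims={}
for n in ('wrist','top'):
    f,K,T=cam(n); ims[n]=f
    print(n,[ (np.round(w2px([.5455+x*np.cos(.285)-y*np.sin(.285),-.0905+x*np.sin(.285)+y*np.cos(.285),.092],K,T))) for x in(-.007,.007) for y in (-.054,-.018,.018,.054)])
    for l in ('toggle_a_tip','cover'):
      for r in vision.look_for(n,l): print(l,np.round(r['point'],1),round(r['conf'],2),px2w(r['point'],K,T,.092 if l[0]=='t' else .2).round(4))
save('w2',ims['wrist']); 
t=cv2.resize(ims['top'][110:290,240:460],None,fx=3,fy=3,interpolation=cv2.INTER_CUBIC); save('t2',t); print(robot.get_obs()['time'])
E
```

```text
time: 6.08
position: [0.3919, -0.1356, 0.2276]
tool_rot: [-0.141, 0.99, -0.0, 0.0]
ft_force: [0.2, 0.1, 0.1]
grip_width: 0.0005
grip_force: 0.0
wrist [array([322., 272.]), array([322., 303.]), array([321., 334.]), array([321., 365.]), array([332., 273.]), array([332., 303.]), array([332., 334.]), array([332., 364.])]
top [array([182., 384.]), array([188., 371.]), array([194., 357.]), array([200., 343.]), array([177., 382.]), array([183., 368.]), array([189., 355.]), array([195., 341.])]
toggle_a_tip [146.9 352.3] 0.27 [ 0.6525 -0.0814  0.092 ]
cover [148.3 350.3] 0.94 [ 0.6162 -0.0655  0.2   ]
6.3833
```

View pics/w2.png

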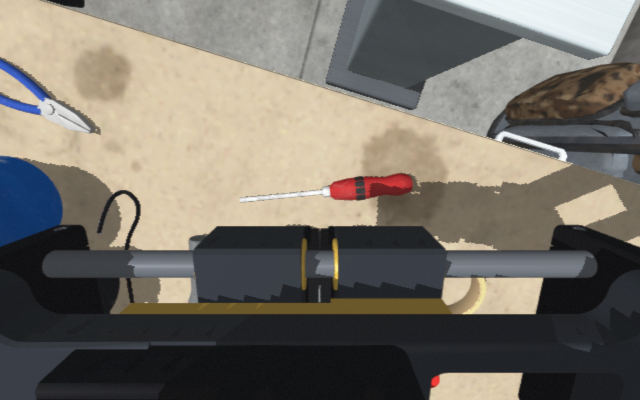

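View pics/t2.png

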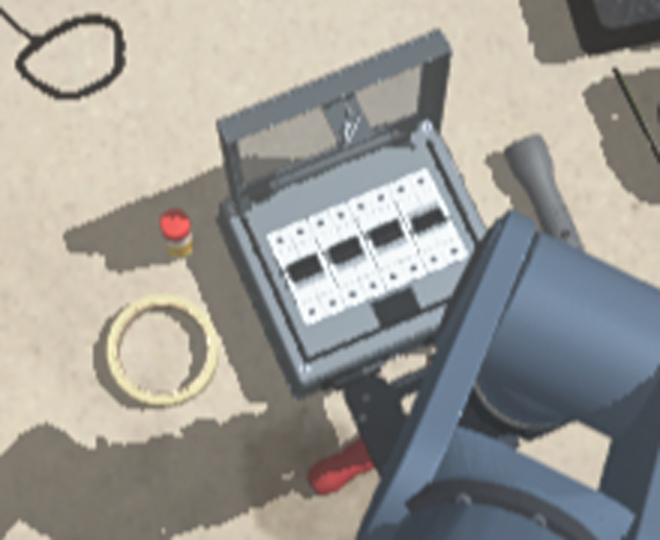

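The cover stands fully open and four toggles are visible at crop (303,270), (345,252), (387,235) and (428,217). I can't tell which is off at this scale, so I'll zoom in on both views.

```bash
python3 - <<'E'
from h import *
out=[]
for n in ('top','scene'):
    f,K,T=cam(n)
    P=[[w2px([.5455+x*np.cos(.285)-y*np.sin(.285),-.0905+x*np.sin(.285)+y*np.cos(.285),.092],K,T) for y in (-.054,-.018,.018,.054)] for x in (-.007,.007)]
    P=np.array(P); c=P.mean((0,1)).astype(int); y0,x0=c[0]-30,c[1]-38
    print(n,'off pts (x,y) in crop',((P[0]-[y0,x0])*10)[:,::-1].round(0).tolist(),'on',((P[1]-[y0,x0])*10)[:,::-1].round(0).tolist())
    out.append(cv2.resize(f[y0:y0+55,x0:x0+78],None,fx=10,fy=10,interpolation=cv2.INTER_CUBIC))
    for r in vision.look_for(n,'toggle_a_tip'): print(r['point'],r['conf'])
    save('z'+n,out[-1])
E
```

```text
top off pts (x,y) in crop [[601.0, 242.0], [465.0, 302.0], [330.0, 361.0], [193.0, 421.0]] on [[576.0, 191.0], [441.0, 250.0], [305.0, 309.0], [169.0, 369.0]]
[181.2, 382.6] 0.49
scene off pts (x,y) in crop [[449.0, 198.0], [426.0, 271.0], [401.0, 348.0], [375.0, 430.0]] on [[395.0, 191.0], [370.0, 264.0], [344.0, 341.0], [316.0, 423.0]]
```

View pics/ztop.png

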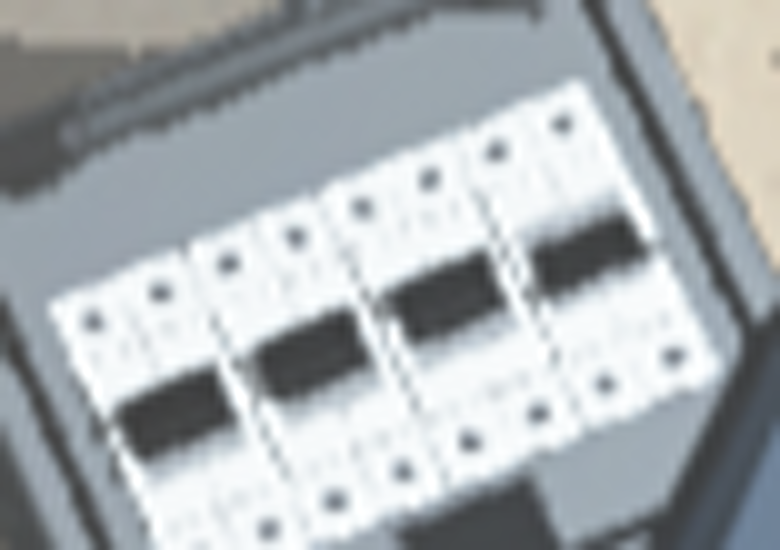

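View pics/zscene.png

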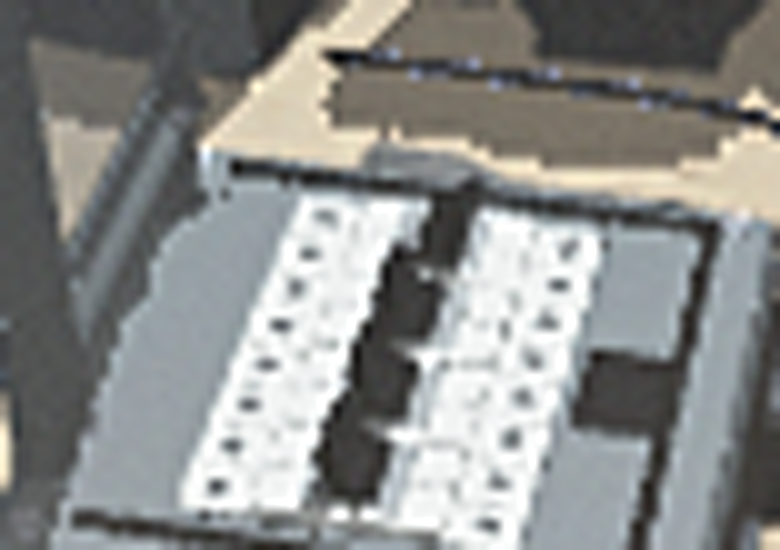

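Scene and top views agree. The rightmost breaker (box y = -54 mm) is the one off, since its bar sits robot-side in the scene view at crop (450,228), out of line with the other three.

```bash
cat >> h.py <<'E'
def box(x,y,z,yaw=.285):
    return [.5455+x*np.cos(yaw)-y*np.sin(yaw),-.0905+x*np.sin(yaw)+y*np.cos(yaw),z]
def inbox():
    p=np.array(robot.get_obs()['position'])-[.5455,-.0905,0]; c,s=np.cos(.285),np.sin(.285)
    return (np.array([c*p[0]+s*p[1],-s*p[0]+c*p[1],p[2]])*1000).round(1), robot.get_obs()['time']
E
python3 - <<'E'
from h import *
print(inbox())
for t in [(-.037,-.055,.13),(-.037,-.055,.092),(-.006,-.055,.092)]: print(rows(box(*t)))
E
```

```text
(array([-160.1,   -0. ,  227.5]), 6.5833)
(array([-0.4108, -0.182 ,  0.3251]), 0, 'yaw', np.float64(-2.8595))
(array([-0.4108, -0.182 ,  0.4518]), 0, 'yaw', np.float64(-2.8595))
(array([-0.5142, -0.1817,  0.4518]), 0, 'yaw', np.float64(-2.8595))
```

```bash
python3 -m handwheel '[[-0.1,-0.18,0,0],[-0.2,-0.182,0.1,0],[-0.3,-0.182,0.2,0],[-0.41,-0.182,0.3,0],[-0.41,-0.182,0.38,0],[-0.41,-0.182,0.42,0],[-0.41,-0.182,0.44,0],[-0.41,-0.182,0.45,0],[-0.41,-0.182,0.45,0],[-0.41,-0.182,0.45,0]]'
python3 -c "
from h import *
print(inbox(),robot.get_obs()['ft_force'])
f,K,T=cam('scene'); f2,_,_=cam('top')
a=cv2.resize(f[130:230,290:400],None,fx=4,fy=4); b=cv2.resize(f2[150:250,320:430],None,fx=4,fy=4); save('m',np.hstack([a,b])[:,:800])"
```

```text
time: 7.42
position: [0.5255, -0.1543, 0.0936]
tool_rot: [-0.14, 0.99, -0.001, 0.001]
ft_force: [0.1, 0.5, 1.3]
grip_width: 0.0005
grip_force: 0.0
(array([-37.1, -55.6,  93.6]), 7.4167) [0.06377799 0.51440699 1.29905795]
```

View pics/m.png

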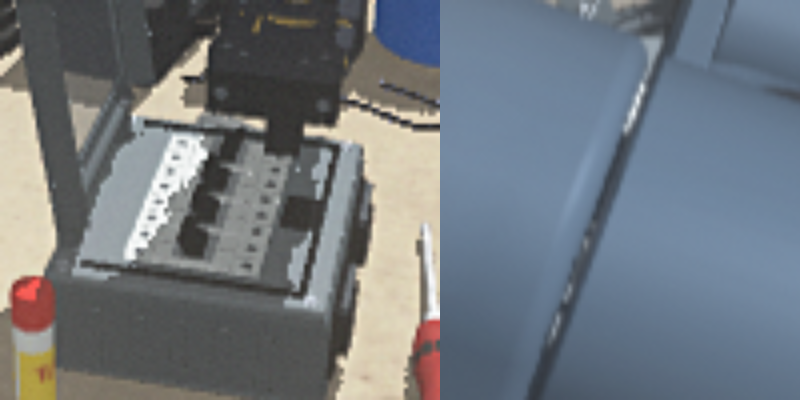

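The fingertips (crop 285,150) sit just in front of the off toggle (crop 230,148) and in line with it. Pushing towards the hinge.

```bash
python3 -m handwheel '[[-0.04,0,0.004,0],[-0.06,0,0.004,0],[-0.08,0,0.004,0],[-0.095,0,0.004,0],[-0.103,0,0.004,0],[-0.103,0,0.004,0],[-0.103,0,0.004,0]]'
python3 -c "
from h import *
print(inbox(),robot.get_obs()['ft_force'])"
```

```text
time: 8.1
position: [0.5501, -0.1464, 0.0922]
tool_rot: [-0.142, 0.99, -0.0, -0.005]
ft_force: [-12.0, -6.8, 8.8]
grip_width: 0.0004
grip_force: 8.3
(array([-11.2, -54.9,  92.2]), 8.1) [-12.00785915  -6.80346247   8.81558919]
```

```bash
python3 -m handwheel '[[0.05,0,-0.015,0],[0.05,0,-0.015,0],[0.03,0,-0.015,0],[0.015,0,-0.015,0],[0,0,-0.015,0],[-0.01,0,-0.015,0],[-0.01,0,-0.015,0]]'
python3 -c "
from h import *
print(inbox(),robot.get_obs()['ft_force'])"
```

```text
time: 8.68
position: [0.5523, -0.1463, 0.0959]
tool_rot: [-0.143, 0.99, -0.001, -0.008]
ft_force: [-16.1, -12.2, 10.4]
grip_width: 0.0
grip_force: 11.1
(array([ -9.1, -55.5,  95.9]), 8.6833) [-16.07015569 -12.20342255  10.37437503]
```

```bash
python3 -m handwheel '[[0.1,0,-0.02,0],[0.1,0,-0.02,0],[0.12,0,-0.02,0],[0.12,0,-0.02,0]]'
python3 - <<'E'
from h import *
print(inbox(),robot.get_obs()['ft_force'])
f,K,T=cam('scene'); save('s3',cv2.resize(f[80:230,280:410],None,fx=4,fy=4,interpolation=cv2.INTER_CUBIC))
E
```

```text
time: 9.02
position: [0.5238, -0.1544, 0.1019]
tool_rot: [-0.141, 0.99, -0.0, 0.0]
ft_force: [0.3, 0.5, -0.9]
grip_width: 0.0002
grip_force: 0.0
(array([-38.8, -55.2, 101.9]), 9.0167) [ 0.30054897  0.46231586 -0.86988069]
```

View pics/s3.png

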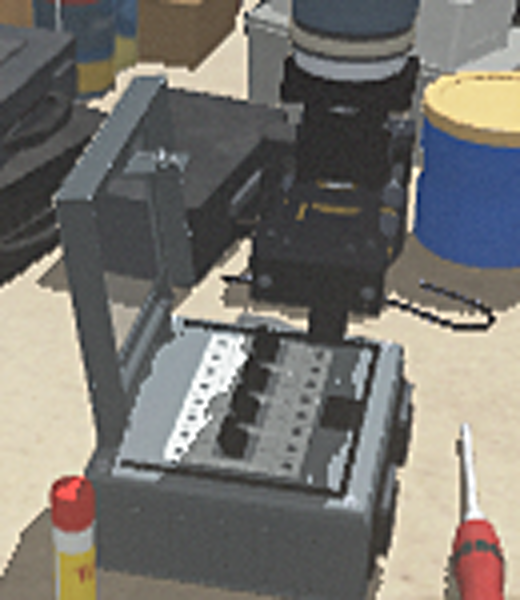

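```bash
python3 - <<'E'
from h import *
f,K,T=cam('scene')
P=np.array([[w2px(box(x,y,.092),K,T) for y in (-.054,-.018,.018,.054)] for x in (-.007,.007)]); c=P.mean((0,1)).astype(int); y0,x0=c[0]-30,c[1]-38
n=f[y0:y0+55,x0:x0+78]; o=cv2.resize(cv2.cvtColor(cv2.imread('pics/zscene.png'),4),(78,55),interpolation=cv2.INTER_AREA)
save('cmp',np.hstack([cv2.resize(i[15:55,20:60],None,fx=10,fy=10,interpolation=cv2.INTER_CUBIC) for i in (o,n)]))
E
```

```text
(no output)
```

View pics/cmp.png

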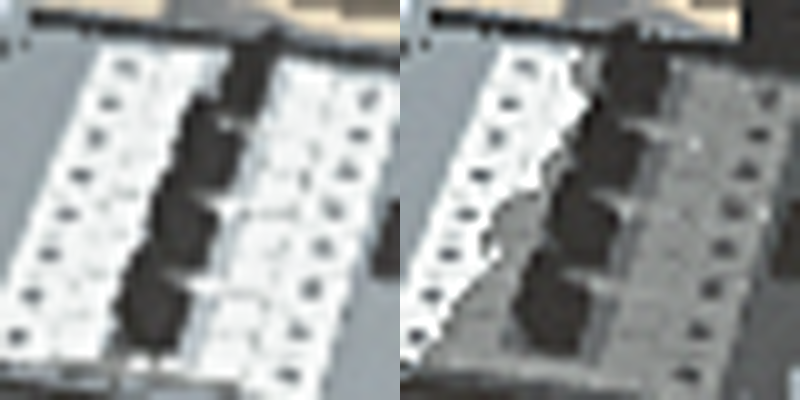

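Side by side, the first toggle now has the same shape and lean as its neighbours, so it is on. Next the fingers go up and over to behind the cover.

```bash
python3 -m handwheel '[[0,0,-0.13,0],[0,0.05,-0.26,0],[0,0.18,-0.39,0],[0,0.184,-0.52,0],[0,0.184,-0.66,0],[-0.05,0.184,-0.66,0],[-0.18,0.184,-0.66,0],[-0.31,0.184,-0.66,0],[-0.44,0.184,-0.66,0],[-0.54,0.184,-0.66,0],[-0.58,0.184,-0.66,0],[-0.58,0.184,-0.66,0],[-0.58,0.184,-0.66,0]]'
python3 - <<'E'
from h import *
print(inbox(),robot.get_obs()['ft_force'],robot.get_obs()['q'].round(2) if hasattr(robot.get_obs()['q'],'round') else robot.get_obs()['q'])
f,K,T=cam('scene')
for y in (-.088,.088): print('edge expect',np.round(w2px(box(.092,y,.242),K,T)))
for r in vision.outline_of('scene','cover')[:1]:
    m=r['mask']; ys,xs=np.nonzero(m); print(r['conf'],ys.min(),ys.max(),xs.min(),xs.max(), 'top at col',xs[ys==ys.min()].mean(),'row at left',ys[xs==xs.min()].mean())
E
```

```text
time: 10.2
position: [0.6752, -0.0521, 0.2989]
tool_rot: [-0.141, 0.99, 0.0, -0.001]
ft_force: [-0.4, -0.2, -1.1]
grip_width: 0.0004
grip_force: 0.0
(array([135.3,   0.4, 298.9]), 10.2) [-0.42310687 -0.15478271 -1.05157193] [-0.24  0.54  1.21 -0.    1.39 -2.1 ]
edge expect [ 99. 313.]
edge expect [130. 294.]
0.76 99 186 294 328 top at col 317.5 row at left 130.5
```

```bash
python3 -m handwheel '[[0,0,0.12,0],[0,0,0.24,0],[0,0,0.32,0],[0,0,0.32,0],[0.04,0,0.32,0],[0.07,0,0.32,0],[0.09,0,0.32,0],[0.11,0,0.32,0],[0.13,0,0.32,0],[0.15,0,0.32,0],[0.166,0,0.32,0],[0.18,0,0.314,0],[0.2,0,0.306,0],[0.22,0,0.296,0],[0.24,0,0.285,0],[0.261,0,0.276,0],[0.261,0,0.276,0]]'
python3 - <<'E'
from h import *
print(inbox(),robot.get_obs()['ft_force'])
f,K,T=cam('scene')
for a in (60,75,90):
  a=np.radians(a); print(np.degrees(a),[np.round(w2px(box(.072-.143*np.cos(a),y,.101+.143*np.sin(a)),K,T)) for y in (-.088,.088)])
for r in vision.outline_of('scene','cover')[:1]:
    m=r['mask']; ys,xs=np.nonzero(m); print(r['conf'],ys.min(),ys.max(),xs.min(),xs.max(), 'top at col',xs[ys==ys.min()].mean(),'row at left',ys[xs==xs.min()].mean())
E
```

```text
time: 11.72
position: [0.5986, -0.075, 0.2178]
tool_rot: [-0.14, 0.99, -0.0, -0.0]
ft_force: [1.8, 0.3, 0.7]
grip_width: 0.0005
grip_force: 0.5
(array([ 5.530e+01, -1.000e-01,  2.178e+02]), 11.7167) [1.81673403 0.25626891 0.66598079]
59.99999999999999 [array([109., 350.]), array([142., 337.])]
75.0 [array([102., 336.]), array([134., 320.])]
90.0 [array([ 99., 321.]), array([130., 303.])]
0.62 103 189 304 347 top at col 339.0 row at left 185.0
```

The cover mask matches a hinge angle of about 74° and the contact force is small, so I'll keep swinging it down and then press.

```bash
python3 -m handwheel '[[0.035,0,0,0],[0.07,0,0.001,0],[0.106,0,0.004,0],[0.138,0,0.02,0],[0.17,0,0.038,0],[0.199,0,0.058,0],[0.225,0,0.083,0],[0.25,0,0.108,0],[0.275,0,0.136,0],[0.295,0,0.167,0],[0.315,0,0.2,0],[0.333,0,0.232,0],[0.345,0,0.265,0],[0.358,0,0.3,0],[0.365,0,0.33,0],[0.367,0,0.35,0],[0.367,0,0.36,0],[0.367,0,0.37,0],[0.367,0,0.376,0],[0.367,0,0.376,0]]'
python3 -c "
from h import *
print(inbox(),robot.get_obs()['ft_force'])"
```

```text
time: 13.48
position: [0.4947, -0.1058, 0.1069]
tool_rot: [-0.141, 0.99, -0.001, 0.002]
ft_force: [-0.8, 1.7, 18.7]
grip_width: 0.0006
grip_force: 9.8
(array([-53.1,  -0.4, 106.9]), 13.4833) [-0.75513658  1.72227309 18.73962046]
```

```bash
python3 -m handwheel '[[0,0,0.01,0],[0,0,0.01,0],[0,0,0.01,0]]'; python3 -m handwheel '[[0,0,-0.02,0],[0,0,-0.06,0],[0,0,-0.15,0],[0,0,-0.28,0],[0.1,0,-0.4,0],[0.2,0,-0.4,0],[0.3,0,-0.4,0],[0.3,0,-0.4,0],[0.3,0,-0.4,0],[0.3,0,-0.4,0],[0.3,0,-0.4,0],[0.3,0,-0.4,0],[0.3,0,-0.4,0],[0.3,0,-0.4,0],[0.3,0,-0.4,0],[0.3,0,-0.4,0],[0.3,0,-0.4,0],[0.3,0,-0.4,0]]'
python3 - <<'E'
from h import *
print(inbox(),robot.get_obs()['ft_force'])
f,K,T=cam('scene')
b=cv2.cvtColor(cv2.imread('pics/b.png'),4)
for r in vision.outline_of('scene','cover')[:1]:
    m=r['mask']; ys,xs=np.nonzero(m); print(r['conf'],ys.min(),ys.max(),xs.min(),xs.max())
print('diff vs start, cover area (px rows 150-230, cols 300-385)',np.abs(f[150:230,300:385].astype(int)-b[150:230,300:385]).mean(), 'far bg above box',np.abs(f[95:140,300:350].astype(int)-b[95:140,300:350]).mean())
for a in (0,1.72): print([np.round(w2px(box(.072-.143*np.cos(a),y,.101+.143*np.sin(a)),K,T)) for y in (-.088,.088)])
E
```

```text
time: 13.73
position: [0.4948, -0.1058, 0.1065]
tool_rot: [-0.141, 0.99, -0.001, 0.002]
ft_force: [-6.2, 4.6, 41.0]
grip_width: 0.0004
grip_force: 20.3
time: 15.23
position: [0.4076, -0.1303, 0.2212]
tool_rot: [-0.141, 0.99, 0.0, -0.0]
ft_force: [0.6, -0.2, 1.2]
grip_width: 0.0002
grip_force: 0.0
(array([-143.5,    0.5,  221.2]), 15.2333) [ 0.64293629 -0.2113939   1.24724354]
0.74 99 232 298 382
diff vs start, cover area (px rows 150-230, cols 300-385) 35.371078431372545 far bg above box 13.87288888888889
[array([157., 375.]), array([196., 366.])]
[array([ 99., 313.]), array([130., 293.])]
```

```bash
python3 - <<'E'
from h import *
for n in ('scene','top'):
    f,K,T=cam(n); save('e'+n,f)
    for r in vision.outline_of(n,'cover')[:3]:
        m=r['mask']; ys,xs=np.nonzero(m); print(n,round(r['conf'],2),r['point'],m.sum(),ys.min(),ys.max(),xs.min(),xs.max())
        k,_,st,_=cv2.connectedComponentsWithStats(m.astype(np.uint8)); print(st[1:].tolist())
    for r in vision.look_for(n,'cover_press')+vision.look_for(n,'toggle_a_tip'): print(r)
    for a in (0,.8,1.72): print(a,[np.round(w2px(box(.072-.143*np.cos(a),y,.101+.143*np.sin(a)),K,T)).tolist() for y in (-.088,.088)])
b=cv2.cvtColor(cv2.imread('pics/a.png'),4); f,K,T=cam('top')
d=np.abs(f.astype(int)-b).mean(2)
# breaker labels white when open vs smoked when shut
for y in (.054,.018):
    for x in (.03,-.03):
        r,c=np.round(w2px(box(x,y,.08),K,T)).astype(int); print('label',x,y,f[r,c],b[r,c])
print(robot.get_obs()['time'])
E
```

```text
scene 0.83 [139.2, 312.0] 1964 98 186 293 329
[[293, 98, 37, 89, 1964]]
{'point': [138.8, 310.8], 'conf': 0.94}
{'point': [242.7, 325.2], 'conf': 0.47}
{'point': [181.2, 338.5], 'conf': 0.51}
{'point': [164.1, 346.3], 'conf': 0.46}
0 [[157.0, 375.0], [196.0, 366.0]]
0.8 [[118.0, 361.0], [153.0, 350.0]]
1.72 [[99.0, 313.0], [130.0, 293.0]]
top 0.89 [148.4, 350.4] 2367 119 179 312 391
[[312, 119, 80, 61, 2367]]
{'point': [147.0, 350.4], 'conf': 0.86}
0 [[200.0, 409.0], [230.0, 342.0]]
0.8 [[172.0, 408.0], [205.0, 335.0]]
1.72 [[118.0, 387.0], [150.0, 312.0]]
label 0.03 0.054 [247 250 251] [132 139 144]
label -0.03 0.054 [245 248 249] [130 137 142]
label 0.03 0.018 [237 242 244] [127 133 138]
label -0.03 0.018 [247 250 251] [131 139 143]
15.7833
```

The cover sprang open again: the masks match 1.72 rad and the labels look bright. I'll repeat the closing with a gentler press and a slow release, watching the force to see whether the latch holds.

```bash
python3 -m handwheel '[[0,0,-0.13,0],[0,0,-0.26,0],[-0.13,0,-0.26,0],[-0.26,0,-0.26,0],[-0.39,0,-0.26,0],[-0.52,0,-0.26,0],[-0.65,0,-0.26,0],[-0.78,0,-0.26,0],[-0.88,0,-0.26,0],[-0.93,0,-0.26,0],[-0.93,0,-0.26,0],[-0.93,0,-0.26,0]]'
python3 - <<'E'
from h import *
print(inbox())
f=cv2.cvtColor(cv2.imread('pics/etop.png'),4); z=cv2.resize(cv2.cvtColor(cv2.imread('pics/ztop.png'),4),(78,55),interpolation=cv2.INTER_AREA)
_,K,T=cam('top')
P=np.array([[w2px(box(x,y,.085),K,T) for y in (-.054,-.018,.018,.054)] for x in (-.007,.007)]); P2=np.array([[w2px(box(x,y,.092),K,T) for y in (-.054,-.018,.018,.054)] for x in (-.007,.007)]); c=P2.mean((0,1)).astype(int)
o=f[c[0]-30:c[0]+25,c[1]-38:c[1]+40]
for k in range(4):
    r,cc=(P.mean(0)[k]-[c[0]-30,c[1]-38]).round().astype(int)
    print(k,[(i[r-6:r+8,cc-6:cc+7].max(2)<100).sum() for i in (z,o)])
E
```

```text
time: 16.78
position: [0.6754, -0.0524, 0.2982]
tool_rot: [-0.141, 0.99, 0.0, -0.001]
ft_force: [-0.3, -0.5, -0.1]
grip_width: 0.0004
grip_force: 0.0
(array([1.354e+02, 1.000e-01, 2.982e+02]), 16.7833)
0 [np.int64(41), np.int64(54)]
1 [np.int64(53), np.int64(53)]
2 [np.int64(54), np.int64(54)]
3 [np.int64(55), np.int64(56)]
```

The first toggle's dark area now equals its neighbours' (54 px against 41 before), so it is on. Repeating the swing.

```bash
python3 -m handwheel '[[0,0,0.12,0],[0,0,0.24,0],[0,0,0.32,0],[0,0,0.32,0],[0.04,0,0.32,0],[0.07,0,0.32,0],[0.09,0,0.32,0],[0.11,0,0.32,0],[0.13,0,0.32,0],[0.15,0,0.32,0],[0.166,0,0.32,0],[0.18,0,0.314,0],[0.2,0,0.306,0],[0.22,0,0.296,0],[0.24,0,0.285,0],[0.261,0,0.276,0]]'
python3 -m handwheel '[[0.035,0,0,0],[0.07,0,0.001,0],[0.106,0,0.004,0],[0.138,0,0.02,0],[0.17,0,0.038,0],[0.199,0,0.058,0],[0.225,0,0.083,0],[0.25,0,0.108,0],[0.275,0,0.136,0],[0.295,0,0.167,0],[0.315,0,0.2,0],[0.333,0,0.232,0],[0.345,0,0.26,0],[0.355,0,0.285,0],[0.362,0,0.305,0],[0.367,0,0.318,0],[0.369,0,0.327,0],[0.37,0,0.333,0],[0.37,0,0.338,0],[0.37,0,0.338,0]]'
python3 -c "
from h import *
print(inbox(),robot.get_obs()['ft_force'])"
```

```text
time: 18.17
position: [0.6001, -0.0746, 0.2167]
tool_rot: [-0.141, 0.99, 0.0, 0.0]
ft_force: [2.6, 0.8, -2.9]
grip_width: 0.0005
grip_force: 1.3
time: 19.83
position: [0.4936, -0.1055, 0.1149]
tool_rot: [-0.141, 0.99, -0.0, -0.0]
ft_force: [2.1, -0.7, 2.5]
grip_width: 0.0004
grip_force: 1.1
(array([-54. ,   0.2, 114.9]), 19.8333) [ 2.07761982 -0.71402349  2.5319216 ]
```

```bash
python3 -m handwheel '[[0,0,0.006,0],[0,0,0.012,0],[0,0,0.018,0],[0,0,0.024,0],[0,0,0.029,0],[0,0,0.033,0],[0,0,0.036,0],[0,0,0.036,0],[0,0,0.036,0]]'
python3 -m handwheel '[[0,0,-0.004,0],[0,0,-0.008,0],[0,0,-0.012,0],[0,0,-0.016,0],[0,0,-0.02,0],[0,0,-0.02,0]]'
python3 -m handwheel '[[0,0,-0.006,0],[0,0,-0.012,0],[0,0,-0.018,0],[0,0,-0.018,0],[0,0,-0.018,0]]'
```

```text
time: 20.58
position: [0.4937, -0.1055, 0.1068]
tool_rot: [-0.141, 0.99, -0.0, 0.0]
ft_force: [-4.5, 1.3, 24.5]
grip_width: 0.0001
grip_force: 12.1
time: 21.08
position: [0.4936, -0.1055, 0.1101]
tool_rot: [-0.141, 0.99, 0.0, -0.0]
ft_force: [-0.1, -1.3, 2.0]
grip_width: 0.0005
grip_force: 1.3
time: 21.5
position: [0.4931, -0.1049, 0.1154]
tool_rot: [-0.141, 0.99, 0.001, -0.001]
ft_force: [-0.8, -0.7, 0.3]
grip_width: 0.0005
grip_force: 0.0
```

```bash
python3 -m handwheel '[[0,0,-0.02,0],[0,0,-0.05,0],[0,0,-0.1,0],[0,0,-0.2,0],[0,0,-0.3,0],[0.1,0,-0.35,0],[0.2,0,-0.35,0],[0.3,0,-0.35,0],[0.3,0,-0.35,0],[0.3,0,-0.35,0],[0.3,0,-0.35,0],[0.3,0,-0.35,0],[0.3,0,-0.35,0],[0.3,0,-0.35,0],[0.3,0,-0.35,0]]'
cat > chk.py <<'E'
from h import *
print(inbox(),robot.get_obs()['ft_force'])
for n in ('scene','top'):
    f,K,T=cam(n)
    for r in vision.outline_of(n,'cover')[:2]:
        m=r['mask']; ys,xs=np.nonzero(m); print(n,round(r['conf'],2),r['point'],m.sum(),ys.min(),ys.max(),xs.min(),xs.max())
    b=cv2.cvtColor(cv2.imread('pics/%s.png'%('b' if n=='scene' else 'a')),4)
    for x,y in ((.03,.054),(-.03,.054),(.03,.018),(-.055,0)):
        r,c=np.round(w2px(box(x,y,.08),K,T)).astype(int); print('label',x,y,f[r,c],b[r,c])
E
python3 chk.py
```

```text
time: 22.75
position: [0.4078, -0.1303, 0.2205]
tool_rot: [-0.141, 0.99, 0.0, -0.0]
ft_force: [0.3, -0.4, -0.9]
grip_width: 0.0004
grip_force: 0.0
(array([-143.4,    0.5,  220.5]), 22.75) [ 0.29073595 -0.36755537 -0.91629882]
scene 0.7 [176.6, 343.9] 2791 151 201 304 375
label 0.03 0.054 [72 74 73] [78 82 81]
label -0.03 0.054 [78 81 82] [80 82 82]
label 0.03 0.018 [139 144 150] [148 155 158]
label -0.055 0 [122 130 134] [132 138 142]
top 0.8 [186.2, 357.0] 3992 148 230 317 396
label 0.03 0.054 [142 150 155] [132 139 144]
label -0.03 0.054 [139 147 154] [130 137 142]
label 0.03 0.018 [137 143 149] [127 133 138]
label -0.055 0 [81 87 91] [81 85 87]
```

The cover is shut and holding more than a second after release. The mask and window tint match the start pictures, and nothing touches the robot. Handing in.

```bash
python3 -c "
from h import *
f,K,T=cam('scene')
for r in vision.outline_of('scene','cover')[:1]: ys,xs=np.nonzero(r['mask']); print(ys.min(),xs.min(),xs.max())
print(job.hand_in())"
```

```text
151 306 376
the job is handed in; nothing more can be done
None
```

The job is handed in: the breaker that was off (rightmost, box y = -54 mm) is on, and the cover is shut and latched, at about 23 s of the 51 s. The first attempt to latch it sprang back open, and a second, gentler press held.

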